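# Set the bench hold-down and lock it with its jam nut

### The arm

A 6-joint arm with a two-finger parallel gripper is mounted at the origin on the work surface. World frame = base frame: x ahead of the robot, y to its left, z up, the work surface at z = 0. Lengths are in m, angles in degrees, forces in N, time in s.
With the tool pointing down it reaches from about 0.3 to 0.75 m from the base axis. Payload 8.5 kg.
Tool frame: the origin (TCP) lies at the very end of the fingers, on their centre line; the grasp point (between the pads) lies 19 mm behind it (grip_depth is the distance from the TCP to the grasp point, in m); z points along the fingers, y is the direction in which the jaws open and shut (so a half turn about z gives the same grasp; the last joint's range is limited). The gripper opens to 85 mm and grips with 20 to 120 N. Pads are 22 mm wide; open, the fingers measure 114 mm over their backs; the gripper's body (76 mm by 85 mm) begins 54 mm behind the grasp point. The pads swing forward as they close: fully open they stand 13 mm farther back than shut.
Start: joints at [63.18, 21.807, 74.336, -0, 83.858, -12.336], TCP at [0.138, 0.533, 0.231] pointing down, gripper open.
Joint ranges: [-178.18, 178.18], [-50.72, 133.34], [12.68, 142.11], [-81.47, 261.47], [9.98, 163.14], [-165.26, 165.26]. Speed limits (degrees/s): [136.94, 136.94, 180, 180, 180, 180].

### API

Orientations are given as a 3x3 rotation matrix whose columns are the frame's x, y, z axes.
In Python, from rig import observe, get_image, close_job, silhouettes, grip_depth gives the robot as it stands. The module is installed in compiled form; this text tells all that it offers.
- The arm moves only by the shell command python3 -m crank 'ROWS' [FORCE]. ROWS is a JSON object of lists of equal length, an entry for each row: "slide": the shift along the tool's x, y, z in m, a list of three; "roll": the turn about the tool's z in rad; "grip": the finger opening in m, from 0 to 0.0854. A call has exactly 8 rows; each row is the pose to reach, as a shift and turn from the pose commanded when the call began, along the tool's axes at that moment; what a row does not reach only later rows make up. A row lasts 1/10 s, in which the tool goes at most 50 mm and 8.59 degrees, less where a joint would pass 70% of its speed; a pose out of reach is approached as far as the arm can. A call with a gripper value outside its range is refused whole. The fingers move at their own pace and stop on an object; FORCE is the grip in N (left out, the last holds). Time passes only in rows, so rows that repeat a pose let the fingers close, or fill a call up. It gives the time, the measured TCP pose, the force and the opening at its end, in the units of the state.
- observe(): the state, without advancing time (a new reading comes with each control period).
- get_image(name): name is "side" or "top"; returns a dict with "frame" (400x640x3 uint8, red, green, blue), "fx", "fy", "cx", "cy" (pixels), "D" ([k1, k2, p1, p2, k3] as OpenCV has them; the pictures are not rectified), "xyz" and "rotation" of the camera in the world. Camera axes: x right, y down, z forward; pixel columns grow to the right and rows downward; lengths in m; the calibration is good to about 2 mm. A picture is of the moment at which its call begins. There is no depth.
- close_job(): hands the job in, once; it reports no verdict.
Trained networks look in a picture, given as the dict that the camera call returned (one of the last four; its "shot" number tells which), for a name from the list of things; names that differ only in an ending like _2 or _b are one class to them, and where a whole thing is asked for, a point or a joint stands for the part that bears it (a point fixed in the world has none). Each returns a list of dicts, best first, with "confidence" (0 to 1); they miss things now and then, are a little off and sometimes report something else, mostly with a low value. They report only what shows in the picture. A call takes as long as a camera call.
- silhouettes(target, picture): "pixels" (400x640 bool, what is visible of it) and "box" ([centre column, centre row, width, height] in pixels, round what is visible of it).
The state is a dict: "time_s": time; "q": joint angles; "qvel": joint speeds; "joint_efforts": joint torques, N m; "position": TCP position; "tool_rot": TCP orientation; "ft_force": force on the tool from outside, world axes, zero at the start; "wrist_torque": the same for the moment, N m; "grip_width": finger opening in m.
Only numpy, scipy, OpenCV 4.12 (cv2) and the standard library are available. Lean on these libraries where they do the work, as an engineer would, in place of code of your own. Each camera call takes 0.05 s, during which the arm holds its last target.

### The job

Set the bench hold-down on the board: loosen its jam nut by swinging the lever at least an eighth of a turn counter-clockwise, then turn the adjuster screw's bar knob clockwise until the rubber foot presses firmly on the board (about 28 N) without denting it. Then swing the jam nut's lever back until it is fully tight and let go; leave the other things on the bench where they are.

Things in the scene. Friction and masses are not known exactly. Their poses are not given: they have to be found in the camera images.
- stand: hold-down: blue iron C-frame bolted to the bench. Origin at bench height on the vertical screw axis; own x runs from the screw to the column. Base plate and 60 mm wide column at 100 to 230 mm along +x; a 40 mm wide arm ends in a 52 mm round boss about the screw axis. Nothing of the frame itself is higher than 108 mm
- nut_post (a point): centre (148 mm above the bench) of the upright steel post, 16 mm round, top at 168 mm, at the end of the jam nut's flat lever arm (12 mm wide, at 110 to 118 mm height). The nut is a hexagon on top of the boss, 108 to 120 mm high. The post moves on a level circle of 85 mm radius round the screw axis; counter-clockwise seen from above loosens. The nut stays where it is left
- jam_nut (a joint): turn of the jam nut in rad: 0 fully tight (end stop), growing as it is loosened, counter-clockwise from above, up to 1.25 (end stop). It drags with 0.40 N m throughout and bites over the last 0.4 rad, where tightening takes up to 0.7 N m (8 N at the post). Below 0.2 it counts as tight and clamps the screw; above 0.5 the screw turns freely
- knob (a point): centre of the steel bar knob on top of the adjuster screw: a bar 50 mm long (own x), 14 mm wide, 26 mm high, z up, turning with the screw on the screw axis. At the start this centre is 160 to 161 mm above the bench; there are 20 mm or more of bare screw between bar and nut
- adjuster (a joint): turn of the adjuster screw in rad, 0 to 4.6 (end stops), growing clockwise seen from above; knob and foot sink 2.5 mm per rad (quick thread). With the nut loose it turns against 0.14 N m of friction and stays where it is left. Once the foot meets the board, thrust builds by about 55 N per rad and the torque rises by 0.0025 N m per newton (0.07 N m at 28 N)
- foot: rubber foot under the screw, a 34 mm disc; moves up and down with the screw, does not turn. Its underside is 52 mm above this origin. Under it lies a loose wooden board (200 by 70 by 22 mm) on plywood packing; the gap to it is 1 to 6 mm at the start, not measured: where foot and board meet must be felt. 16 to 40 N on the board is right, over 50 N dents it
- mallet: bystander: rubber mallet lying on the bench, handle 200 mm along its own -x, head 64 mm high; origin under the head end
- glue: bystander: white glue bottle, 56 mm round, 160 mm tall, origin under its base
- tape: bystander: roll of tape lying flat, 90 mm across, 24 mm high, origin under its centre
- offcut: bystander: wooden offcut, 90 by 45 by 30 mm, origin under its centre

How it is judged:
By the outcome, as a careful person would: the job done as asked, in the order asked, and still so for the second after the job is handed in, with the robot touching nothing.
It also fails if it takes over 72 s, if anything falls off the work surface, if the arm or the gripper's body presses on something with over 40 N, if the wrist force passes 120 N, or if a joint passes its speed limit or range.

## Working session

There is one attempt and no reset: what is moved stays moved. The work goes in short steps, Python scripts to look and compute and a shell command to move; the robot and the scene stay as the last step left them, time stands still between calls to the robot, and variables do not carry over. Pictures are saved under pics/ and viewed, and the job is handed in when it is done.

```bash
mkdir -p pics; ls
python3 - <<'E'
from rig import *
import cv2
o=observe()
for k,v in o.items(): print(k,v)
print(grip_depth)
for n in ("side","top"):
    g=get_image(n); cv2.imwrite(f"pics/{n}0.png",g["frame"][:,:,::-1])
    print(n,g["fx"],g["fy"],g["cx"],g["cy"],g["D"],g["xyz"],g["rotation"])
    for t in ["stand","nut_post","knob","foot"]:
        for s in silhouettes(t,g)[:2]: print(t,s["confidence"],s["box"])
E
```

```text
pics
time_s 0.0
q [ 6.31813773e+01  2.18411722e+01  7.43872146e+01 -5.96348400e-04
  8.38583270e+01 -1.23349310e+01]
qvel [ 0.076762   -0.0271195  -0.01030789  0.10796092 -0.01124754 -0.00945487]
joint_efforts [ 1.45261372e-03 -4.48467851e+01 -2.31276405e+01 -1.40672319e-04
  4.73630920e-03 -5.84370397e-06]
position [0.13741099 0.53223741 0.23069559]
tool_rot [[-9.68219043e-01  2.50102842e-01 -6.73580450e-04]
 [ 2.50103553e-01  9.68218145e-01 -1.35532355e-03]
 [ 3.13202541e-04 -1.48071493e-03 -9.99998855e-01]]
ft_force [-0.43296022  0.24584255 -0.65638399]
wrist_torque [-0.00476321  0.08204552 -0.01953625]
grip_width 0.08549715914729908
0.0187
side 370.37421532490833 370.37421532490833 324.10377962508403 198.252384691764 [-0.01220895  0.          0.          0.          0.        ] [ 0.96200476 -0.48159453  0.80564925] [[ 0.78464483  0.45500294 -0.42107579]
 [ 0.61977242 -0.59177295  0.51544827]
 [-0.01465079 -0.66541498 -0.74632986]]
stand 0.83 [318.6, 258.9, 126.7, 130.5]
nut_post 0.61 [277.2, 211.0, 45.2, 29.8]
nut_post 0.26 [292.9, 205.6, 9.0, 23.1]
knob 0.51 [292.6, 204.7, 9.0, 20.3]
foot 0.5 [318.2, 256.7, 130.8, 126.6]
top 377.25838027998134 377.25838027998134 319.16512956333753 206.44438161263056 [-0.06483419  0.          0.          0.          0.        ] [ 0.38171637 -0.00935369  1.10633352] [[-0.02614859 -0.98208743  0.18660263]
 [-0.99964598  0.02477081 -0.00971172]
 [ 0.00491546 -0.18679051 -0.98238747]]
stand 0.56 [352.0, 194.2, 48.2, 100.0]
nut_post 0.63 [356.0, 228.4, 30.0, 31.4]
```

Run:
```python
import cv2
a=cv2.imread("pics/side0.png");b=cv2.imread("pics/top0.png")
cv2.imwrite("pics/side0c.png",cv2.resize(a[160:340,210:410],None,fx=3.3,fy=3.3,interpolation=2)[:600,:800])
cv2.imwrite("pics/top0c.png",cv2.resize(b[120:270,270:450],None,fx=4,fy=4,interpolation=2)[:600,:800])
```

```text
(no output)
```

View pics/side0.png

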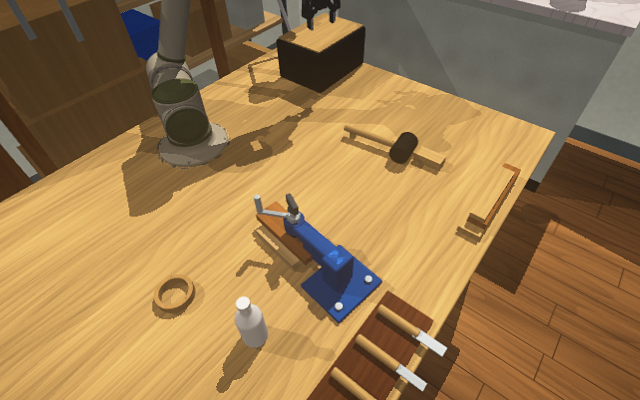

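View pics/top0.png

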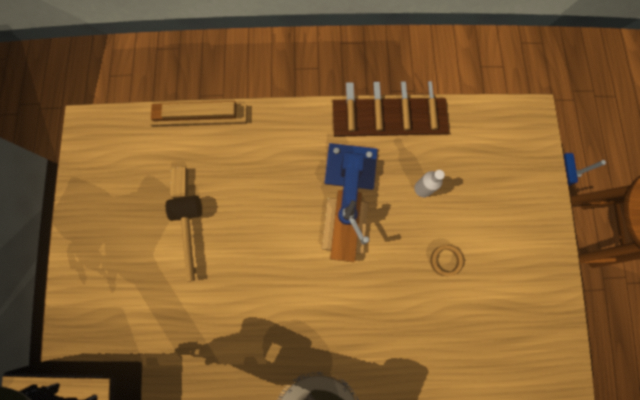

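```bash
echo
```

```text
(no output)
```

View pics/side0c.png

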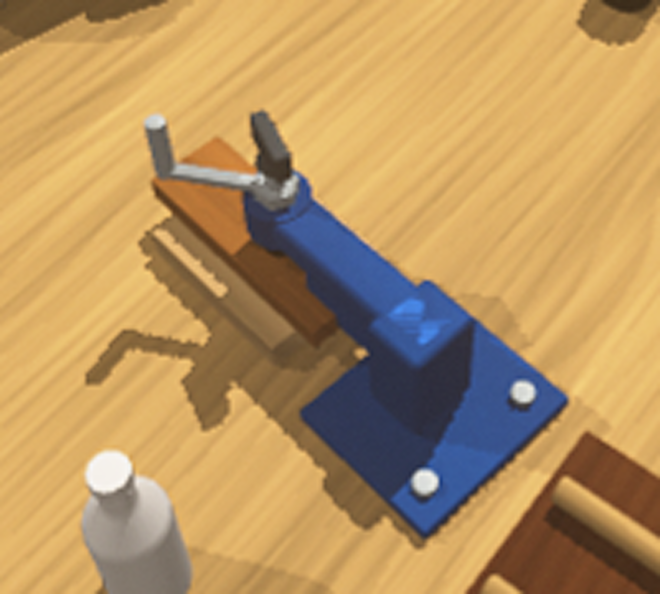

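View pics/top0c.png

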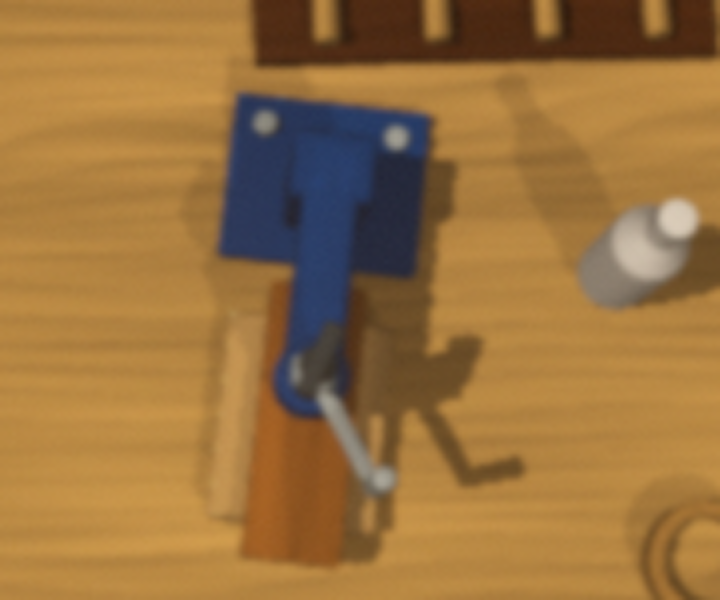

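The side view shows the post top at about (257,196), the dark bar knob at about (292,204) and the boss below it. In the top view the post top is at about (365,239) and the knob at about (350,208). Next I'll zoom in on these.

Run:
```python
import cv2
a=cv2.imread("pics/side0.png");b=cv2.imread("pics/top0.png")
cv2.imwrite("pics/s1.png",cv2.resize(a[185:235,250:317],None,fx=11,fy=11,interpolation=0))
cv2.imwrite("pics/t1.png",cv2.resize(b[195:248,330:380],None,fx=11,fy=11,interpolation=0))
```

```text
(no output)
```

View pics/s1.png

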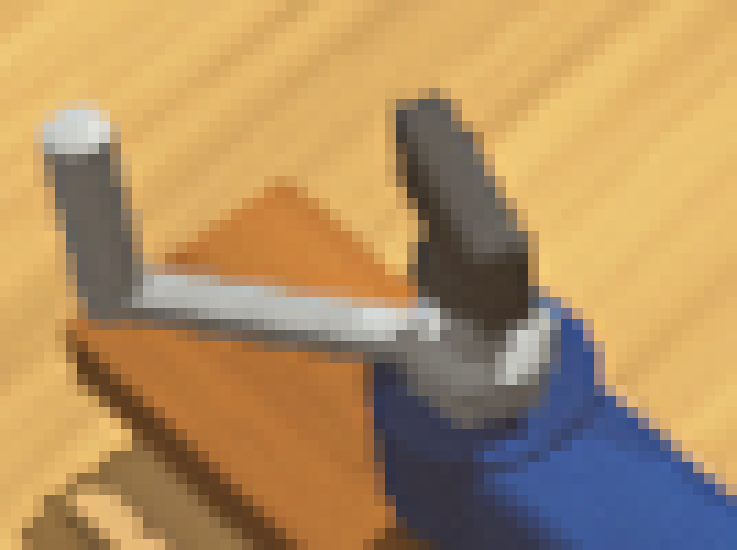

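View pics/t1.png

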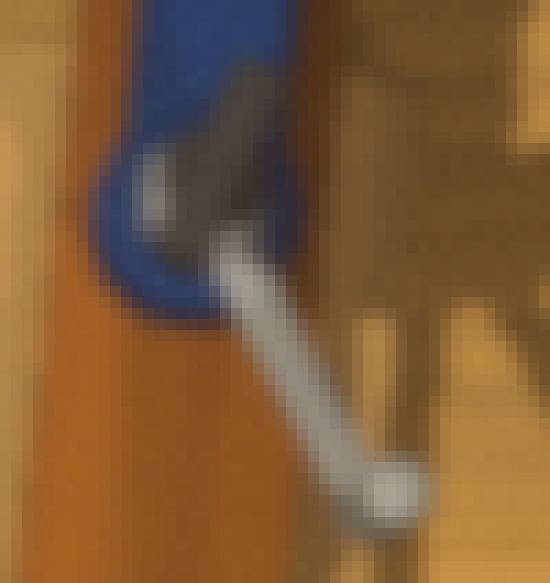

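```bash
cat > h.py <<'E'
import numpy as np, cv2, json
from scipy.optimize import least_squares
def P(g,p):
    R=np.array(g["rotation"]);t=np.array(g["xyz"])
    K=np.array([[g["fx"],0,g["cx"]],[0,g["fy"],g["cy"]],[0,0,1]])
    return cv2.projectPoints(np.atleast_2d(p).astype(float),cv2.Rodrigues(R.T)[0],-R.T@t,K,np.array(g["D"]))[0][:,0]
def ray(g,uv,z):
    R=np.array(g["rotation"]);t=np.array(g["xyz"])
    K=np.array([[g["fx"],0,g["cx"]],[0,g["fy"],g["cy"]],[0,0,1]])
    u=cv2.undistortPoints(np.array([[uv]],float),K,np.array(g["D"]))[0,0]
    d=R@np.array([u[0],u[1],1]); return t+d*(z-t[2])/d[2]
E
python3 - <<'E'
from rig import *; from h import *
s=get_image("side");t=get_image("top")
f=lambda *a:print(a[0],np.round(ray(*a[1:])*1000,1))
f("post s",s,(256.6,196.3),.168);f("post t",t,(365.7,239.2),.168)
f("knob s",s,(291.3,200.1),.1735);f("knob t",t,(349.7,209),.1735)
f("k far s",s,(287.7,193.7),.1735);f("k near s",s,(295,206.6),.1735)
f("k far t",t,(330+258/11-.5,195+75/11-.5),.1735);f("k near t",t,(330+185/11-.5,195+245/11-.5),.1735)
f("boss t",t,(330+200/11-.5,195+215/11-.5),.108)
for n,x,y in [("bolt1",264,122),("bolt2",396,138)]: f(n,t,(270+x/4,120+y/4),.015)
E
```

```text
post s [ 473.9 -132.2  168. ]
post t [ 473.8 -132.6  168. ]
knob s [549.5 -95.1 173.5]
knob t [550.4 -95.2 173.5]
k far s [529.7 -85.3 173.5]
k near s [ 569.1 -104.6  173.5]
k far t [ 569.9 -104.2  173.5]
k near t [530.9 -85.9 173.5]
boss t [548.6 -95.2 108. ]
bolt1 [760.5 -75.8  15. ]
bolt2 [ 745.5 -175.5   15. ]
```

Both cameras agree: the screw axis is at about (550, -95) mm and the post is at (474, -132.4), a radius of 84.7. The bar lies at about -25.6°. I'll approach the post with the jaws tangential and tool x pointing inward (26°).

```bash
cat > rel.py <<'E'
import sys,numpy as np
from rig import observe
# usage: rel.py x y z(mm) xangle(deg)
x,y,z,a=map(float,sys.argv[1:5]); o=observe(); R=np.array(o["tool_rot"]);p=np.array(o["position"])*1000
cur=np.degrees(np.arctan2(R[1,0],R[0,0]))
print("t",o["time_s"],"p",p.round(1),"xang",cur.round(2),"q6",np.round(o["q"][5],1),"F",np.round(o["ft_force"],1),"T",np.round(o["wrist_torque"],3),"w",round(o["grip_width"]*1000,1))
print("slide m",(R.T@(np.array([x,y,z])-p)/1000).round(4),"roll",np.radians((cur-a+180)%360-180).round(4),"tilt",R[:,2].round(4))
E
python3 rel.py 474 -132.4 230 26.1
```

```text
t 0.6 p [137.6 532.5 231.3] xang 165.52 q6 -12.3 F [ 0.3 -0.6  0.8] T [ 0.01   0.034 -0.064] w 85.5
slide m [-0.492  -0.5597  0.0013] roll 2.4333 tilt [-0.  0. -1.]
```

```bash
python3 -m crank '{"slide":[[-0.492,-0.560,0],[-0.492,-0.560,0],[-0.492,-0.560,0],[-0.492,-0.560,0],[-0.492,-0.560,0],[-0.492,-0.560,0],[-0.492,-0.560,0],[-0.492,-0.560,0]],"roll":[2.43,2.43,2.43,2.43,2.43,2.43,2.43,2.43],"grip":[0.085,0.085,0.085,0.085,0.085,0.085,0.085,0.085]}' 60; python3 rel.py 474 -132.4 230 26.1
```

```text
time_s: 1.4
position: [0.3184, 0.1737, 0.2316]
tool_rot: [[-0.112, 0.994, 0.001], [0.994, 0.112, 0.0], [0.0, 0.001, -1.0]]
ft_force: [1.1, 0.7, 0.0]
grip_width: 0.0852
t 1.4 p [318.4 173.7 231.6] xang 96.43 q6 3.3 F [1.1 0.7 0. ] T [ 0.079 -0.036 -0.011] w 85.2
slide m [-0.3216  0.1203  0.0017] roll 1.2274 tilt [ 1.1e-03  2.0e-04 -1.0e+00]
```

```bash
python3 -m crank '{"slide":[[-0.322,0.120,0],[-0.322,0.120,0],[-0.322,0.120,0],[-0.322,0.120,0],[-0.322,0.120,0],[-0.322,0.120,0],[-0.322,0.120,0],[-0.322,0.120,0]],"roll":[1.228,1.228,1.228,1.228,1.228,1.228,1.228,1.228],"grip":[0.085,0.085,0.085,0.085,0.085,0.085,0.085,0.085]}' 60; python3 rel.py 474 -132.4 230 26.1
```

```text
time_s: 2.2
position: [0.4768, -0.1345, 0.2306]
tool_rot: [[0.888, 0.46, 0.0], [0.46, -0.888, -0.001], [-0.0, 0.001, -1.0]]
ft_force: [-0.6, 0.6, 0.4]
grip_width: 0.0849
t 2.2 p [ 476.8 -134.5  230.6] xang 27.41 q6 33.1 F [-0.6  0.6  0.4] T [ 0.054 -0.029  0.013] w 84.9
slide m [-0.0015 -0.0031  0.0006] roll 0.0228 tilt [ 3.e-04 -9.e-04 -1.e+00]
```

```bash
python3 -m crank '{"slide":[[0,0,0.0],[-0.001,-0.002,0.02],[-0.001,-0.002,0.04],[-0.001,-0.002,0.06],[-0.001,-0.002,0.08],[-0.001,-0.002,0.098],[-0.001,-0.002,0.098],[-0.001,-0.002,0.098]],"roll":[0.0,0.015,0.015,0.015,0.015,0.015,0.015,0.015],"grip":[0.085,0.085,0.085,0.085,0.085,0.085,0.085,0.085]}' 60; python3 rel.py 474 -132.4 131 26.1
```

```text
time_s: 3.0
position: [0.4733, -0.1284, 0.134]
tool_rot: [[0.888, 0.459, 0.0], [0.459, -0.888, -0.0], [0.0, 0.0, -1.0]]
ft_force: [-0.5, -0.8, 0.5]
grip_width: 0.0849
t 3.0 p [ 473.3 -128.4  134. ] xang 27.32 q6 33.6 F [-0.5 -0.8  0.5] T [ 0.006 -0.037 -0.029] w 84.9
slide m [-0.0013  0.0039  0.003 ] roll 0.0214 tilt [ 4.e-04 -2.e-04 -1.e+00]
```

Run:
```python
from rig import *; import cv2
a=get_image("side")["frame"][:,:,::-1]
cv2.imwrite("pics/s2.png",cv2.resize(a[150:270,200:360],None,fx=5,fy=5,interpolation=2))
```

```text
(no output)
```

View pics/s2.png

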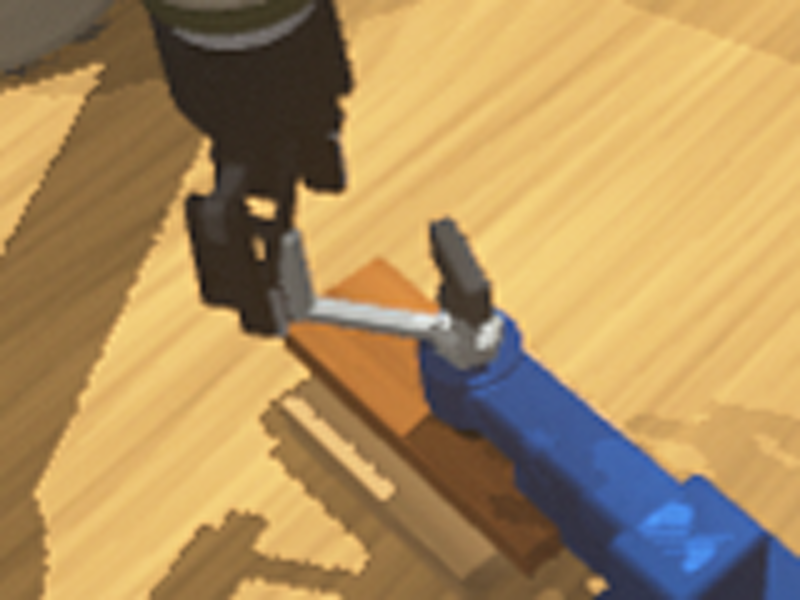

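The post stands between the open fingers. I'll centre on it and close.

```bash
python3 -m crank '{"slide":[[-0.001,0.0035,0.002],[-0.001,0.0035,0.002],[-0.001,0.0035,0.002],[-0.001,0.0035,0.002],[-0.001,0.0035,0.002],[-0.001,0.0035,0.002],[-0.001,0.0035,0.002],[-0.001,0.0035,0.002]],"roll":[0.02,0.02,0.02,0.02,0.02,0.02,0.02,0.02],"grip":[0.085,0.085,0.012,0.012,0.012,0.012,0.012,0.012]}' 60; python3 rel.py 474 -132.4 131 26.1
```

```text
time_s: 3.85
position: [0.474, -0.1323, 0.1315]
tool_rot: [[0.899, 0.438, 0.0], [0.438, -0.899, -0.0], [0.0, 0.0, -1.0]]
ft_force: [-0.8, 0.7, 2.8]
grip_width: 0.0148
t 3.85 p [ 474.  -132.3  131.5] xang 26.0 q6 34.6 F [-0.8  0.7  2.8] T [ 0.052  0.151 -0.014] w 14.8
slide m [0.     0.0001 0.0005] roll -0.0017 tilt [ 0. -0. -1.]
```

```bash
python3 -m crank '{"slide":[[0.0002,0.0053,0],[0.0007,0.0106,0],[0.0015,0.0158,0],[0.0026,0.021,0],[0.0041,0.0261,0],[0.0059,0.0311,0],[0.0081,0.036,0],[0.0104,0.0408,0]],"roll":[-0.0625,-0.125,-0.1875,-0.25,-0.3125,-0.375,-0.4375,-0.5],"grip":[0.012,0.012,0.012,0.012,0.012,0.012,0.012,0.012]}' 60; python3 rel.py 550 -95 131 26.1
```

```text
time_s: 4.65
position: [0.5008, -0.1641, 0.1315]
tool_rot: [[0.576, 0.817, -0.001], [0.817, -0.576, 0.001], [0.0, -0.002, -1.0]]
ft_force: [-3.0, 3.4, 4.7]
grip_width: 0.0146
t 4.65 p [ 500.8 -164.1  131.5] xang 54.81 q6 4.2 F [-3.   3.4  4.7] T [0.536 0.427 0.014] w 14.6
slide m [0.0848 0.0004 0.0005] roll 0.501 tilt [-0.0012  0.001  -1.    ]
```

```bash
python3 -m crank '{"slide":[[0.0002,0.0053,0],[0.0007,0.0106,0],[0.0015,0.0158,0],[0.0026,0.021,0],[0.0041,0.0261,0],[0.0059,0.0311,0],[0.0081,0.036,0],[0.0104,0.0408,0]],"roll":[-0.0625,-0.125,-0.1875,-0.25,-0.3125,-0.375,-0.4375,-0.5],"grip":[0.012,0.012,0.012,0.012,0.012,0.012,0.012,0.012]}' 60; python3 rel.py 550 -95 131 83.4
```

```text
time_s: 5.45
position: [0.5399, -0.179, 0.1315]
tool_rot: [[0.114, 0.993, -0.002], [0.993, -0.114, 0.001], [0.001, -0.002, -1.0]]
ft_force: [-4.8, 5.4, 5.6]
grip_width: 0.0143
t 5.45 p [ 539.9 -179.   131.5] xang 83.46 q6 -23.7 F [-4.8  5.4  5.6] T [0.583 0.671 0.051] w 14.3
slide m [0.0846 0.0005 0.0005] roll 0.0011 tilt [-0.002   0.0012 -1.    ]
```

```bash
python3 -m crank '{"slide":[[0,0,0],[0,0,0],[0,0,0],[0,0,-0.01],[0,0,-0.035],[0,0,-0.06],[0,0,-0.075],[0,0,-0.075]],"roll":[0,0,0,0,0,0,0,0],"grip":[0.05,0.05,0.05,0.05,0.05,0.05,0.05,0.05]}' 60; python3 rel.py 550 -95 205 154.4;  python3 - <<'E'
from rig import *; from h import *
for n in ("side","top"):
    g=get_image(n);a=g["frame"][:,:,::-1]
    print(n,P(g,[[.550,-.095,.1735],[.540,-.179,.168],[.5275,-.0842,.1735],[.5725,-.1058,.1735]]).round(1).tolist())
    c=a[150:270,220:380] if n=="side" else a[150:270,270:430]
    cv2.imwrite(f"pics/{n}3.png",cv2.resize(c,None,fx=5,fy=5,interpolation=2))
E
```

```text
time_s: 6.25
position: [0.5412, -0.1801, 0.2091]
tool_rot: [[0.117, 0.993, 0.004], [0.993, -0.117, -0.003], [-0.002, 0.005, -1.0]]
ft_force: [0.7, -1.2, -0.6]
grip_width: 0.0502
t 6.25 p [ 541.2 -180.1  209.1] xang 83.27 q6 -23.6 F [ 0.7 -1.2 -0.6] T [0.021 0.001 0.076] w 50.2
slide m [ 0.0855 -0.0013  0.0039] roll -1.2414 tilt [ 0.0045 -0.0026 -1.    ]
side [[291.5, 200.2], [262.7, 222.6], [287.3, 193.0], [295.8, 207.6]]
top [[349.6, 209.2], [382.7, 212.6], [345.7, 218.1], [353.5, 200.3]]
```

View pics/side3.png

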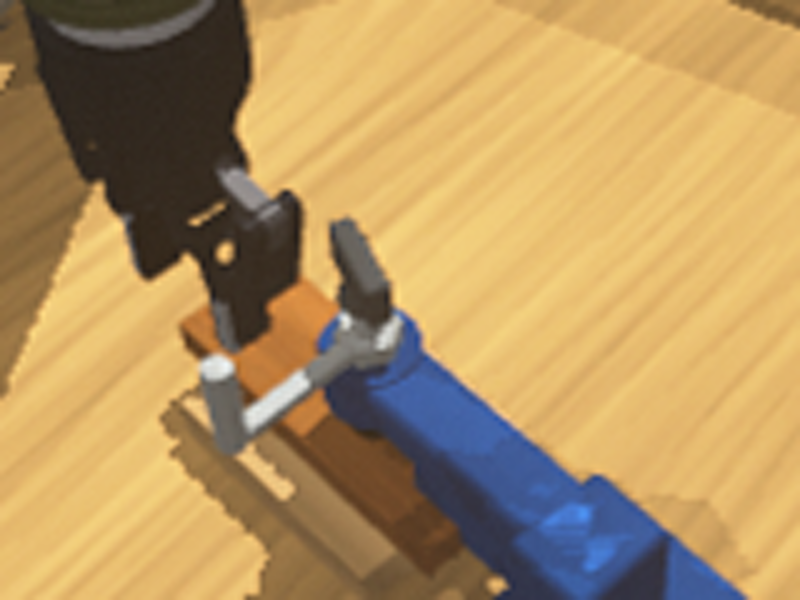

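The lever has swung as planned. The post top shows at (263,223), against a prediction of (263,223), which is about 1.0 rad. The knob hasn't moved. Next I'll move over the knob.

```bash
python3 -m crank '{"slide":[[0.03,0,0],[0.06,0,0],[0.085,-0.001,0],[0.085,-0.001,0],[0.085,-0.001,0],[0.085,-0.001,0],[0.085,-0.001,0],[0.085,-0.001,0]],"roll":[-0.15,-0.3,-0.45,-0.6,-0.75,-0.9,-1.05,-1.198],"grip":[0.05,0.05,0.05,0.05,0.05,0.05,0.05,0.05]}' 60; python3 rel.py 550 -95 141 154.4
```

```text
time_s: 7.15
position: [0.549, -0.0949, 0.2051]
tool_rot: [[-0.885, 0.465, -0.002], [0.465, 0.885, 0.001], [0.002, -0.0, -1.0]]
ft_force: [0.0, -0.4, -0.4]
grip_width: 0.0498
t 7.15 p [549.  -94.9 205.1] xang 152.28 q6 -84.3 F [ 0.  -0.4 -0.4] T [0.013 0.021 0.076] w 49.8
slide m [-0.0011  0.0004  0.064 ] roll -0.037 tilt [-2.2e-03  9.0e-04 -1.0e+00]
```

```bash
python3 -m crank '{"slide":[[-0.0005,0,0.01],[-0.0005,0,0.025],[-0.0005,0,0.04],[-0.0005,0,0.055],[-0.0005,0,0.064],[-0.0005,0,0.064],[-0.0005,0,0.064],[-0.0005,0,0.064]],"roll":[-0.037,-0.037,-0.037,-0.037,-0.037,-0.037,-0.037,-0.037],"grip":[0.05,0.05,0.05,0.05,0.05,0.05,0.05,0.05]}' 60; python3 rel.py 550 -95 141 154.4
```

```text
time_s: 7.95
position: [0.5502, -0.0954, 0.1429]
tool_rot: [[-0.899, 0.438, 0.001], [0.438, 0.899, -0.0], [-0.001, 0.0, -1.0]]
ft_force: [0.5, 0.0, 0.1]
grip_width: 0.05
t 7.95 p [550.2 -95.4 142.9] xang 154.06 q6 -86.0 F [0.5 0.  0.1] T [-0.02  0.04 -0.01] w 50.0
slide m [0.0003 0.0003 0.0019] roll -0.006 tilt [ 1.1e-03 -4.0e-04 -1.0e+00]
```

```bash
python3 -m crank '{"slide":[[0,0,0.001],[0,0,0.001],[0,0,0.001],[0,0,0.001],[0,0,0.001],[0,0,0.001],[0,0,0.001],[0,0,0.001]],"roll":[0,0,0,0,0,0,0,0],"grip":[0.008,0.008,0.008,0.008,0.008,0.008,0.008,0.008]}' 60; python3 rel.py 550 -95 141 154.4
python3 - <<'E'
from rig import *
import numpy as np
T=[]
for i in range(6):
    get_image("top"); o=observe(); T.append(np.r_[o["wrist_torque"],o["joint_efforts"][5],o["ft_force"]])
print(np.round(T,3))
E
```

```text
time_s: 8.75
position: [0.5499, -0.0957, 0.142]
tool_rot: [[-0.899, 0.438, 0.001], [0.438, 0.899, -0.001], [-0.001, -0.001, -1.0]]
ft_force: [-3.3, -2.3, 5.3]
grip_width: 0.0222
t 8.75 p [549.9 -95.7 142. ] xang 154.05 q6 -86.0 F [-3.3 -2.3  5.3] T [-0.445  0.466  0.038] w 22.2
slide m [0.0002 0.0007 0.001 ] roll -0.006 tilt [ 6.e-04 -1.e-03 -1.e+00]
[[-0.461  0.495  0.035  0.015 -2.628 -1.728  5.67 ]
 [-0.448  0.498  0.075  0.015 -2.774 -2.51   4.714]
 [-0.431  0.514  0.024  0.015 -3.548 -2.433  5.79 ]
 [-0.439  0.506 -0.026  0.015 -2.058 -1.965  4.961]
 [-0.415  0.52   0.018  0.015 -2.521 -1.675  5.881]
 [-0.482  0.48   0.012  0.015 -1.59  -2.518  4.945]]
```

```bash
python3 rel.py 550 -95 141 154.4
python3 - <<'E'
from rig import *; import cv2
for n in ("side","top"):
    g=get_image(n);a=g["frame"][:,:,::-1]
    c=a[160:250,230:350] if n=="side" else a[160:250,290:410]
    cv2.imwrite(f"pics/{n}4.png",cv2.resize(c,None,fx=6.6,fy=6.6,interpolation=2))
E
```

```text
t 9.05 p [549.9 -95.7 142. ] xang 154.06 q6 -86.0 F [-1.6 -2.5  4.9] T [-0.482  0.48   0.012] w 21.8
slide m [0.0002 0.0007 0.001 ] roll -0.006 tilt [ 6.e-04 -1.e-03 -1.e+00]
```

View pics/side4.png

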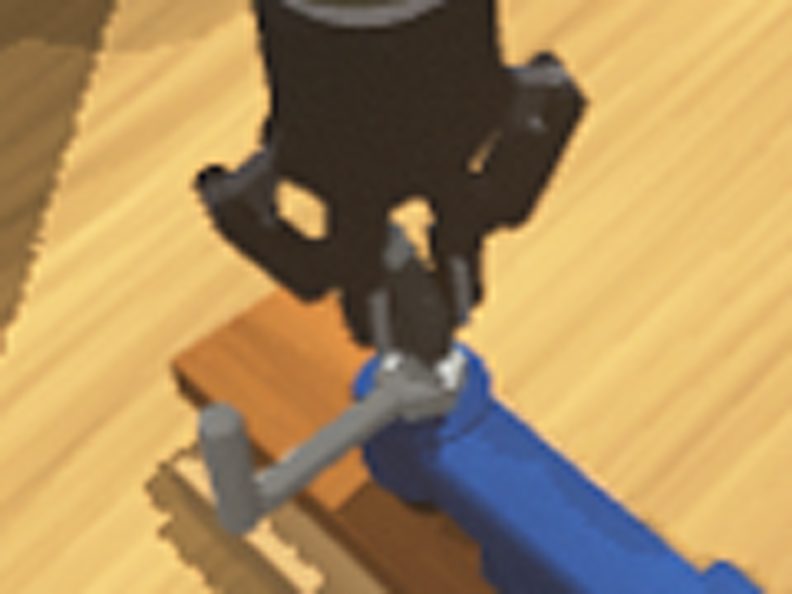

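View pics/top4.png

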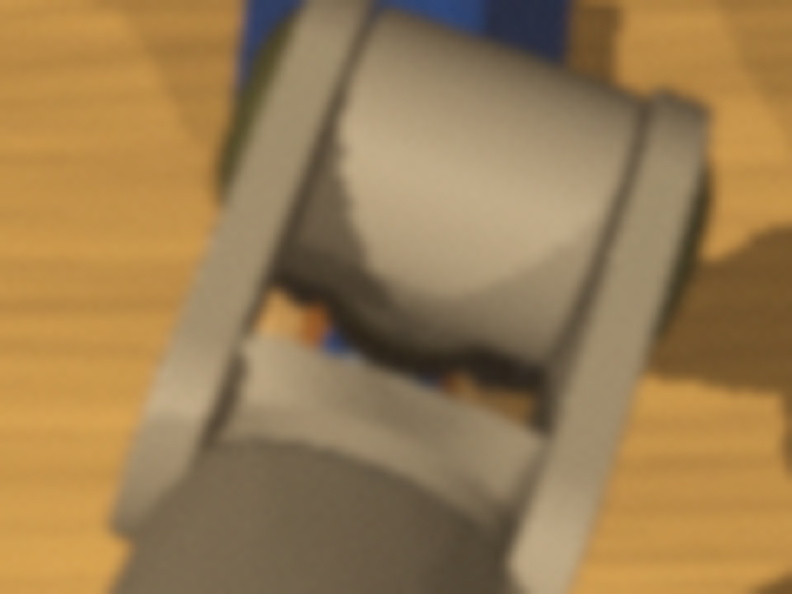

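```bash
python3 -m crank '{"slide":[[0,0,0],[0,0,0],[0,0,0],[0,0,0],[0,0,0],[0,0,0],[0,0,0],[0,0,0]],"roll":[0,0,0,0,0,0,0,0],"grip":[0.0,0.0,0.0,0.0,0.0,0.0,0.0,0.0]}' 60; python3 rel.py 550 -95 141 154.4;python3 - <<'E'
from rig import *; from h import *
g=get_image("side");a=g["frame"][:,:,::-1]
R=np.array(observe()["tool_rot"]);p=np.array(observe()["position"])
print(P(g,[p+R@[0,s*.011,-h] for s in(-1,1) for h in(0,.019)]).round(1))
B=np.array([np.cos(np.radians(-25.6)),np.sin(np.radians(-25.6))]);N=np.array([-B[1],B[0]])
print(P(g,[[*(np.array([.55,-.095])+i*.025*B+j*.007*N),z] for z in (.1475,.1735) for i in(-1,1) for j in(-1,1)]).round(1).tolist())
cv2.imwrite(f"pics/s5.png",cv2.resize(a[185:225,275:315],None,fx=15,fy=15,interpolation=0))
E
```

```text
time_s: 9.95
position: [0.5499, -0.0957, 0.142]
tool_rot: [[-0.899, 0.438, 0.001], [0.438, 0.899, -0.001], [-0.001, -0.001, -1.0]]
ft_force: [-2.4, -3.1, 5.2]
grip_width: 0.022
t 9.95 p [549.9 -95.7 142. ] xang 154.05 q6 -86.0 F [-2.4 -3.1  5.2] T [-0.485  0.452  0.052] w 22.0
slide m [0.0003 0.0007 0.001 ] roll -0.006 tilt [ 7.0e-04 -1.1e-03 -1.0e+00]
[[288.  210.9]
 [287.3 205.6]
 [296.7 207.7]
 [296.1 202.3]]
[[285.5, 201.4], [291.0, 199.4], [293.8, 216.1], [299.4, 213.9], [284.5, 194.0], [290.1, 192.0], [292.9, 208.7], [298.7, 206.6]]
```

View pics/s5.png

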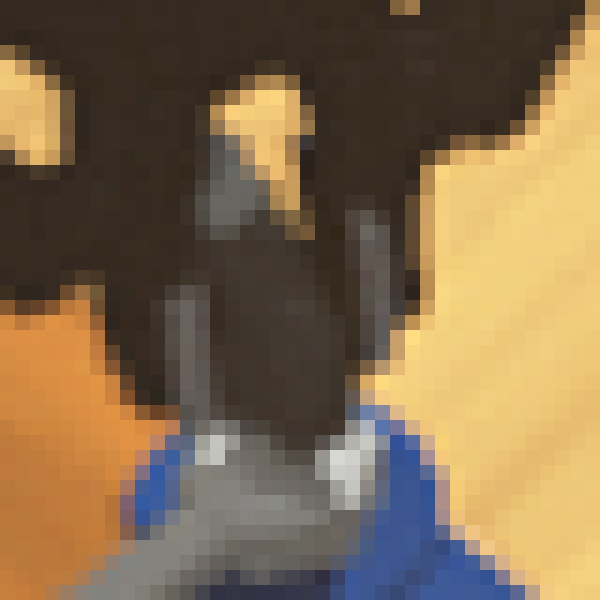

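Run:
```python
from rig import *; from h import *
fs=[get_image("side")["frame"].astype(float) for _ in range(1)]
a=np.mean(fs,0)[:,:,::-1]
c=a[180:222,272:312]; c=np.clip((c-20)*4,0,255).astype(np.uint8)
cv2.imwrite(f"pics/s6.png",cv2.resize(c,None,fx=14,fy=14,interpolation=2))
```

```text
(no output)
```

View pics/s6.png

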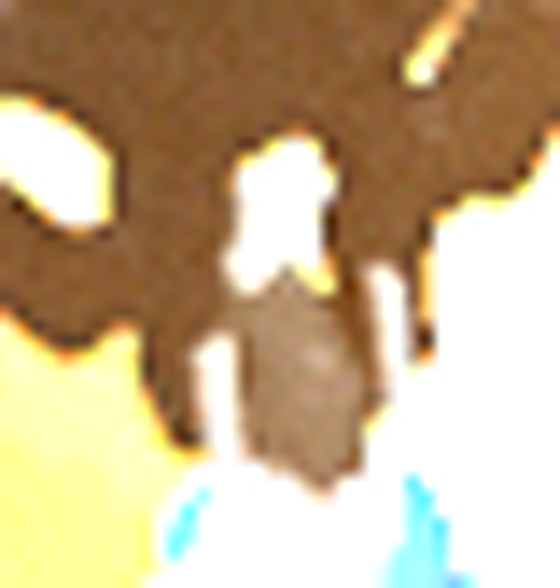

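The enhanced picture suggests the bar is twisted between the pads, and the 22 mm opening agrees with that. I'll open and look.

```bash
python3 -m crank '{"slide":[[0,0,0],[0,0,0],[0,0,0],[0,0,-0.02],[0,0,-0.045],[0,0,-0.07],[0,0,-0.09],[0,0,-0.09]],"roll":[0,0,0,0,0,0,0,0],"grip":[0.06,0.06,0.06,0.06,0.06,0.06,0.06,0.06]}' 60; python3 rel.py 550 -95 141 154.4;python3 - <<'E'
from rig import *; from h import *
g=get_image("side");a=g["frame"][:,:,::-1]
cv2.imwrite(f"pics/s7.png",cv2.resize(a[185:235,250:317],None,fx=11,fy=11,interpolation=0))
E
```

```text
time_s: 10.85
position: [0.5508, -0.0955, 0.2338]
tool_rot: [[-0.899, 0.437, 0.005], [0.437, 0.899, -0.002], [-0.005, 0.001, -1.0]]
ft_force: [-0.3, 0.0, 0.2]
grip_width: 0.0602
t 10.85 p [550.8 -95.5 233.8] xang 154.07 q6 -86.0 F [-0.3  0.   0.2] T [-0.018 -0.035 -0.015] w 60.2
slide m [0.0014 0.0001 0.0928] roll -0.0058 tilt [ 0.0049 -0.0018 -1.    ]
```

View pics/s7.png

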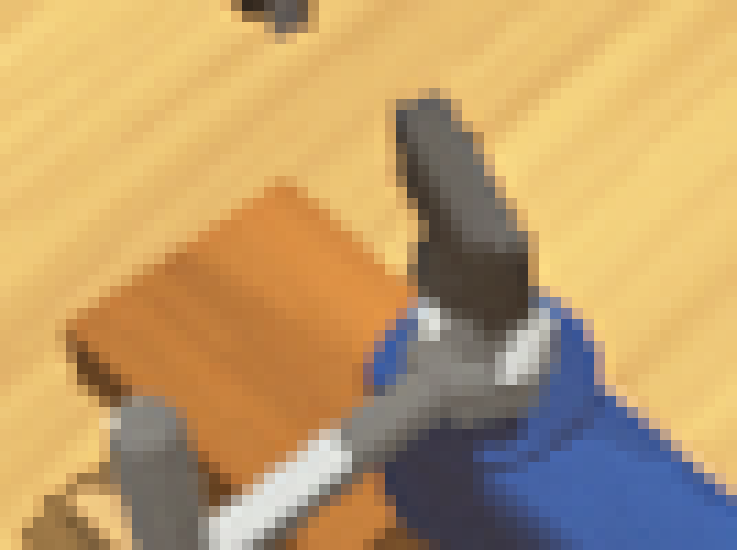

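The knob has not turned. The bare screw is about 22 mm thick: its left edge is near crop column 415, with the axis near 466. My fingertips, at 142 mm, closed on the screw below the bar, so I'll grip higher with the tips at about 152 mm.

```bash
python3 -m crank '{"slide":[[0,0,0.02],[0,0,0.04],[0,0,0.06],[0,0,0.075],[0,0,0.08],[0,0,0.08],[0,0,0.08],[0,0,0.08]],"roll":[0,0,0,0,0,0,0,0],"grip":[0.04,0.04,0.04,0.04,0.04,0.04,0.02,0.008]}' 60; python3 rel.py 550 -95 152 154.4
python3 -m crank '{"slide":[[0,0,0],[0,0,0],[0,0,0],[0,0,0],[0,0,0],[0,0,0],[0,0,0],[0,0,0]],"roll":[0,0,0,0,0,0,0,0],"grip":[0.0,0.0,0.0,0.0,0.0,0.0,0.0,0.0]}' 60; python3 rel.py 550 -95 152 154.4
```

```text
time_s: 11.7
position: [0.5501, -0.0956, 0.152]
tool_rot: [[-0.899, 0.438, 0.001], [0.438, 0.899, -0.001], [-0.001, -0.0, -1.0]]
ft_force: [-2.7, -4.2, 7.3]
grip_width: 0.0128
t 11.7 p [550.1 -95.6 152. ] xang 154.06 q6 -86.0 F [-2.7 -4.2  7.3] T [-0.691  0.426 -0.158] w 12.8
slide m [0.0004 0.0005 0.    ] roll -0.006 tilt [ 1.1e-03 -9.0e-04 -1.0e+00]
time_s: 12.5
position: [0.5501, -0.0957, 0.1521]
tool_rot: [[-0.899, 0.438, 0.001], [0.438, 0.899, -0.001], [-0.002, -0.0, -1.0]]
ft_force: [-2.2, -3.5, 6.1]
grip_width: 0.0125
t 12.5 p [550.1 -95.7 152.1] xang 154.04 q6 -86.0 F [-2.2 -3.5  6.1] T [-0.47   0.383 -0.168] w 12.5
slide m [0.0004 0.0006 0.0001] roll -0.0062 tilt [ 0.0013 -0.0011 -1.    ]
```

```bash
cat > tq.py <<'E'
from rig import *; import numpy as np
T=[];o=observe()
R=np.array(o["tool_rot"]);print("t",o["time_s"],"xang",np.degrees(np.arctan2(R[1,0],R[0,0])).round(2),"turned",np.radians(154.04-np.degrees(np.arctan2(R[1,0],R[0,0]))).round(3),"z",round(o["position"][2]*1000,1),"w",round(o["grip_width"]*1000,1),"moving Tz",round(o["wrist_torque"][2],3),"e6",round(o["joint_efforts"][5],4))
for i in range(4):
    get_image("top"); o=observe(); T.append(np.r_[o["wrist_torque"][2],o["joint_efforts"][5],o["ft_force"]])
print(np.round(np.mean(T,0),4),np.round(np.std(T,0),4))
E
python3 tq.py
python3 -m crank '{"slide":[[0,0,0.0001],[0,0,0.0003],[0,0,0.0004],[0,0,0.0005],[0,0,0.0006],[0,0,0.0008],[0,0,0.0009],[0,0,0.001]],"roll":[0.05,0.1,0.15,0.2,0.25,0.3,0.35,0.4],"grip":[0.0,0.0,0.0,0.0,0.0,0.0,0.0,0.0]}' 60; python3 tq.py
```

```text
t 12.5 xang 154.04 turned -0.0 z 152.1 w 12.5 moving Tz -0.168 e6 -0.1451
[-0.1393 -0.1451 -2.1003 -2.3619  5.7707] [0.0465 0.     0.1392 0.4391 0.2112]
time_s: 13.5
position: [0.55, -0.0959, 0.1511]
tool_rot: [[-0.657, 0.754, 0.001], [0.754, 0.657, -0.001], [-0.002, -0.0, -1.0]]
ft_force: [-2.3, -3.6, 6.4]
grip_width: 0.0125
t 13.5 xang 131.04 turned 0.401 z 151.1 w 12.5 moving Tz 0.132 e6 -0.5354
[-0.1294  0.0145 -2.7505 -3.5398  6.0385] [0.0695 0.1644 0.7551 0.6349 0.2455]
```

```bash
cat > tq.py <<'E'
from rig import *; import numpy as np,sys
n=int(sys.argv[1]) if len(sys.argv)>1 else 4
T=[]
for i in range(n+1):
    o=observe(); R=np.array(o["tool_rot"]); T.append([np.radians(154.04-np.degrees(np.arctan2(R[1,0],R[0,0]))),o["wrist_torque"][2],o["joint_efforts"][5],o["qvel"][5]])
    if i<n: get_image("top")
print("t",o["time_s"],"z",round(o["position"][2]*1000,1),"w",round(o["grip_width"]*1000,1),"F",np.round(o["ft_force"],1))
print(np.round(T,4))
E
python3 tq.py 0
python3 -m crank '{"slide":[[0,0,0.0],[0,0,0.0001],[0,0,0.0001],[0,0,0.0001],[0,0,0.0001],[0,0,0.0002],[0,0,0.0002],[0,0,0.0002]],"roll":[0.01,0.02,0.03,0.04,0.05,0.06,0.07,0.08],"grip":[0.0,0.0,0.0,0.0,0.0,0.0,0.0,0.0]}' 60; python3 tq.py 4
```

```text
t 13.7 z 151.1 w 12.7 F [-2.4 -2.7  6.2]
[[ 0.4    -0.1373 -0.131  -0.2706]]
time_s: 14.5
position: [0.55, -0.0959, 0.1509]
tool_rot: [[-0.596, 0.803, 0.001], [0.803, 0.596, -0.002], [-0.002, -0.0, -1.0]]
ft_force: [-2.4, -3.5, 6.6]
grip_width: 0.0125
t 14.7 z 150.9 w 13.0 F [-2.3 -3.   5.7]
[[ 0.4798  0.151  -0.0089  5.7235]
 [ 0.4804  0.0831  0.0736 -0.9188]
 [ 0.4798  0.0413  0.1135 -0.3188]
 [ 0.4796  0.0397  0.0445 -0.0221]
 [ 0.4796 -0.0429  0.0254  0.0179]]
```

```bash
python3 -m crank '{"slide":[[0,0,0.0001],[0,0,0.0001],[0,0,0.0002],[0,0,0.0002],[0,0,0.0002],[0,0,0.0002],[0,0,0.0002],[0,0,0.0002]],"roll":[0.03,0.06,0.08,0.082,0.084,0.086,0.088,0.09],"grip":[0.0,0.0,0.0,0.0,0.0,0.0,0.0,0.0]}' 60 >/dev/null; python3 tq.py 2
python3 -m crank '{"slide":[[0,0,0.0001],[0,0,0.0001],[0,0,0.0002],[0,0,0.0002],[0,0,0.0002],[0,0,0.0002],[0,0,0.0002],[0,0,0.0002]],"roll":[0.03,0.06,0.08,0.085,0.09,0.095,0.1,0.105],"grip":[0.0,0.0,0.0,0.0,0.0,0.0,0.0,0.0]}' 60 >/dev/null; python3 tq.py 2
```

```text
t 15.6 z 150.7 w 12.9 F [-2.6 -4.4  6.3]
[[ 0.5695  0.1101  0.0965  1.2528]
 [ 0.5696  0.1072  0.1129 -0.1842]
 [ 0.5695  0.1112  0.1119  0.0015]]
t 16.5 z 150.4 w 12.8 F [-1.8 -3.   6. ]
[[ 0.6746  0.0609  0.0578  2.7895]
 [ 0.6749  0.0819  0.099  -0.399 ]
 [ 0.6746  0.0133  0.0978 -0.1504]]
```

```bash
python3 -m crank '{"slide":[[0,0,0.0001],[0,0,0.0002],[0,0,0.0003],[0,0,0.0003],[0,0,0.0003],[0,0,0.0003],[0,0,0.0003],[0,0,0.0003]],"roll":[0.05,0.1,0.11,0.115,0.117,0.118,0.119,0.12],"grip":[0.0,0.0,0.0,0.0,0.0,0.0,0.0,0.0]}' 60 >/dev/null; python3 tq.py 2
python3 -m crank '{"slide":[[0,0,0.0001],[0,0,0.0002],[0,0,0.0002],[0,0,0.0002],[0,0,0.0002],[0,0,0.0003],[0,0,0.0003],[0,0,0.0003]],"roll":[0.05,0.1,0.105,0.11,0.114,0.117,0.119,0.12],"grip":[0.0,0.0,0.0,0.0,0.0,0.0,0.0,0.0]}' 60 >/dev/null; python3 tq.py 2
```

```text
t 17.4 z 150.1 w 12.4 F [-2.7 -3.8  5.5]
[[ 0.7944  0.0804  0.1101  0.5183]
 [ 0.7945  0.1412  0.1183 -0.1362]
 [ 0.7944  0.1284  0.1178 -0.0617]]
t 18.3 z 149.8 w 12.6 F [-3.8 -3.8  6. ]
[[ 0.9145  0.1375  0.1194  0.4912]
 [ 0.9145  0.1108  0.1201 -0.1188]
 [ 0.9145  0.0674  0.1161 -0.0774]]
```

Creeping at the end of each step makes the static joint-6 torque repeatable, at about 0.118 N·m before contact. I'll keep that profile and watch for a rise.

```bash
for i in 1; do python3 -m crank '{"slide":[[0,0,0.0001],[0,0,0.0002],[0,0,0.0003],[0,0,0.0003],[0,0,0.0003],[0,0,0.0003],[0,0,0.0003],[0,0,0.0003]],"roll":[0.05,0.1,0.11,0.115,0.117,0.118,0.119,0.12],"grip":[0.0,0.0,0.0,0.0,0.0,0.0,0.0,0.0]}' 60 >/dev/null; python3 tq.py 1
python3 -m crank '{"slide":[[0,0,0.0001],[0,0,0.0002],[0,0,0.0003],[0,0,0.0003],[0,0,0.0003],[0,0,0.0003],[0,0,0.0003],[0,0,0.0003]],"roll":[0.05,0.1,0.11,0.115,0.117,0.118,0.119,0.12],"grip":[0.0,0.0,0.0,0.0,0.0,0.0,0.0,0.0]}' 60 >/dev/null; python3 tq.py 1; done
```

```text
t 19.15 z 149.5 w 12.8 F [-2.9 -4.6  5.8]
[[ 1.0345  0.1525  0.1094  0.5202]
 [ 1.0345  0.1084  0.1177 -0.0468]]
t 20.0 z 149.2 w 12.7 F [-2.7 -4.8  6.2]
[[ 1.1544  0.1622  0.109   0.585 ]
 [ 1.1545  0.153   0.1172 -0.0994]]
```

```bash
python3 -m crank '{"slide":[[0,0,0.0001],[0,0,0.0002],[0,0,0.0003],[0,0,0.0003],[0,0,0.0003],[0,0,0.0003],[0,0,0.0003],[0,0,0.0003]],"roll":[0.05,0.1,0.11,0.115,0.117,0.118,0.119,0.12],"grip":[0.0,0.0,0.0,0.0,0.0,0.0,0.0,0.0]}' 60 >/dev/null; python3 tq.py 1
python3 -m crank '{"slide":[[0,0,0.0001],[0,0,0.0002],[0,0,0.0003],[0,0,0.0003],[0,0,0.0003],[0,0,0.0003],[0,0,0.0003],[0,0,0.0003]],"roll":[0.05,0.1,0.11,0.115,0.117,0.118,0.119,0.12],"grip":[0.0,0.0,0.0,0.0,0.0,0.0,0.0,0.0]}' 60 >/dev/null; python3 tq.py 1
```

```text
t 20.85 z 148.9 w 12.8 F [-4.5 -4.4  6. ]
[[ 1.2745  0.1444  0.1085  0.586 ]
 [ 1.2745  0.1202  0.1167 -0.1282]]
t 21.7 z 148.6 w 12.6 F [-4.8 -4.6  6. ]
[[ 1.3944  0.0648  0.108   0.6422]
 [ 1.3945  0.0729  0.1162 -0.0366]]
```

```bash
python3 -m crank '{"slide":[[0,0,0.0001],[0,0,0.0002],[0,0,0.0003],[0,0,0.0003],[0,0,0.0003],[0,0,0.0003],[0,0,0.0003],[0,0,0.0003]],"roll":[0.05,0.1,0.11,0.115,0.117,0.118,0.119,0.12],"grip":[0.0,0.0,0.0,0.0,0.0,0.0,0.0,0.0]}' 60 >/dev/null; python3 tq.py 1
python3 -m crank '{"slide":[[0,0,0.0001],[0,0,0.0002],[0,0,0.0003],[0,0,0.0003],[0,0,0.0003],[0,0,0.0003],[0,0,0.0003],[0,0,0.0003]],"roll":[0.05,0.1,0.11,0.115,0.117,0.118,0.119,0.12],"grip":[0.0,0.0,0.0,0.0,0.0,0.0,0.0,0.0]}' 60 >/dev/null; python3 tq.py 1
```

```text
t 22.55 z 148.3 w 12.6 F [-4.4 -3.2  7.6]
[[ 1.5144  0.177   0.1074  0.7113]
 [ 1.5145  0.0826  0.1156 -0.1356]]
t 23.4 z 148.0 w 12.6 F [-4.7 -4.1  5.9]
[[ 1.6344  0.1526  0.1068  0.6428]
 [ 1.6345  0.078   0.115  -0.202 ]]
```

```bash
python3 -m crank '{"slide":[[0,0,0.0001],[0,0,0.0002],[0,0,0.0003],[0,0,0.0003],[0,0,0.0003],[0,0,0.0003],[0,0,0.0003],[0,0,0.0003]],"roll":[0.05,0.1,0.11,0.115,0.117,0.118,0.119,0.12],"grip":[0.0,0.0,0.0,0.0,0.0,0.0,0.0,0.0]}' 60 >/dev/null; python3 tq.py 1
python3 -m crank '{"slide":[[0,0,0.0001],[0,0,0.0002],[0,0,0.0003],[0,0,0.0003],[0,0,0.0003],[0,0,0.0003],[0,0,0.0003],[0,0,0.0003]],"roll":[0.05,0.1,0.11,0.115,0.117,0.118,0.119,0.12],"grip":[0.0,0.0,0.0,0.0,0.0,0.0,0.0,0.0]}' 60 >/dev/null; python3 tq.py 1
```

```text
t 24.25 z 147.7 w 12.2 F [-5.2 -4.5  7.6]
[[ 1.7544  0.1465  0.1129  0.4926]
 [ 1.7544  0.0556  0.1211 -0.1176]]
t 25.1 z 147.5 w 12.8 F [-5.4 -4.3  8.5]
[[ 1.8743  0.1512  0.1271  0.5559]
 [ 1.8744  0.0985  0.1353 -0.1134]]
```

```bash
python3 -m crank '{"slide":[[0,0,0.0001],[0,0,0.0002],[0,0,0.0003],[0,0,0.0003],[0,0,0.0003],[0,0,0.0003],[0,0,0.0003],[0,0,0.0003]],"roll":[0.05,0.1,0.11,0.115,0.117,0.118,0.119,0.12],"grip":[0.0,0.0,0.0,0.0,0.0,0.0,0.0,0.0]}' 60 >/dev/null; python3 tq.py 1
python3 -m crank '{"slide":[[0,0,0.0001],[0,0,0.0002],[0,0,0.0003],[0,0,0.0003],[0,0,0.0003],[0,0,0.0003],[0,0,0.0003],[0,0,0.0003]],"roll":[0.05,0.1,0.11,0.115,0.117,0.118,0.119,0.12],"grip":[0.0,0.0,0.0,0.0,0.0,0.0,0.0,0.0]}' 60 >/dev/null; python3 tq.py 1
```

```text
t 25.95 z 147.2 w 12.4 F [-5.1 -4.4  7.8]
[[ 1.9943  0.0916  0.1415  0.5835]
 [ 1.9943  0.1463  0.1497 -0.2192]]
t 26.8 z 147.0 w 12.6 F [-5.6 -3.   7.7]
[[ 2.1142  0.2315  0.1559  0.5588]
 [ 2.1143  0.101   0.1641 -0.1004]]
```

Contact was felt at about 1.70 rad. From there the torque rises 0.124 N·m/rad, so thrust is now about 21–23 N. I'll add 0.1 rad.

```bash
python3 -m crank '{"slide":[[0,0,0.0001],[0,0,0.0002],[0,0,0.0002],[0,0,0.0002],[0,0,0.0002],[0,0,0.0002],[0,0,0.0002],[0,0,0.0002]],"roll":[0.04,0.08,0.09,0.095,0.097,0.098,0.099,0.1],"grip":[0.0,0.0,0.0,0.0,0.0,0.0,0.0,0.0]}' 60 >/dev/null; python3 tq.py 1
python3 -m crank '{"slide":[[0,0,0],[0,0,0],[0,0,0],[0,0,-0.015],[0,0,-0.035],[0,0,-0.055],[0,0,-0.06],[0,0,-0.06]],"roll":[0,0,0,0,0,0,0,0],"grip":[0.04,0.04,0.04,0.04,0.04,0.04,0.04,0.04]}' 60;  python3 rel.py 540.3 -179.2 207 83.4
python3 - <<'E'
from rig import *; from h import *
g=get_image("side");a=g["frame"][:,:,::-1]
cv2.imwrite(f"pics/s8.png",cv2.resize(a[150:270,220:380],None,fx=5,fy=5,interpolation=2))
E
```

```text
t 27.65 z 146.9 w 12.6 F [-5.3 -3.1  9.5]
[[ 2.2142  0.1651  0.1686  0.6443]
 [ 2.2143  0.1407  0.1768 -0.059 ]]
time_s: 28.45
position: [0.55, -0.0953, 0.206]
tool_rot: [[0.89, 0.456, 0.001], [0.456, -0.89, -0.0], [0.001, 0.001, -1.0]]
ft_force: [0.0, -0.1, -0.6]
grip_width: 0.0401
t 28.45 p [550.  -95.3 206. ] xang 27.16 q6 40.9 F [ 0.  -0.1 -0.6] T [-0.002  0.021  0.031] w 40.1
slide m [-0.047   0.0702 -0.001 ] roll -0.9816 tilt [ 9.e-04 -2.e-04 -1.e+00]
```

View pics/s8.png

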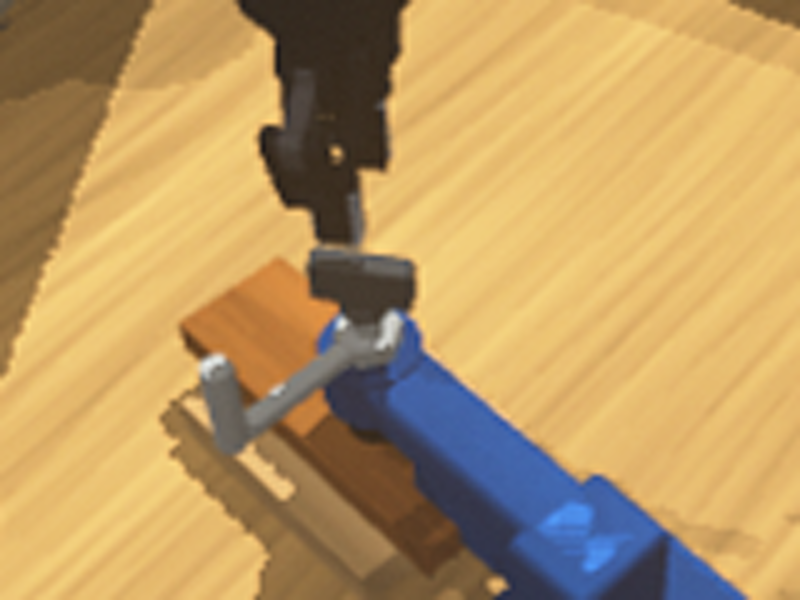

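The knob has turned, and the lever post is still at (263,223). I'll go back to the post.

```bash
python3 -m crank '{"slide":[[-0.02,0.03,-0.005],[-0.04,0.06,-0.005],[-0.047,0.07,-0.005],[-0.047,0.07,-0.005],[-0.047,0.07,-0.005],[-0.047,0.07,-0.005],[-0.047,0.07,-0.005],[-0.047,0.07,-0.005]],"roll":[-0.14,-0.28,-0.42,-0.56,-0.7,-0.84,-0.98,-0.98],"grip":[0.06,0.06,0.06,0.06,0.06,0.06,0.06,0.06]}' 60;  python3 rel.py 540.3 -179.2 131.5 83.4
```

```text
time_s: 29.3
position: [0.5396, -0.1789, 0.2096]
tool_rot: [[0.116, 0.993, -0.002], [0.993, -0.116, 0.001], [0.001, -0.002, -1.0]]
ft_force: [0.1, -0.7, -0.2]
grip_width: 0.0599
t 29.3 p [ 539.6 -178.9  209.6] xang 83.36 q6 -23.6 F [ 0.1 -0.7 -0.2] T [ 0.018  0.031 -0.007] w 59.9
slide m [-0.0003  0.0008  0.0781] roll -0.0007 tilt [-0.0019  0.0012 -1.    ]
```

```bash
python3 -m crank '{"slide":[[0,0,0.015],[0,0,0.035],[0,0,0.055],[0,0,0.07],[0,0,0.078],[0,0,0.078],[0,0,0.078],[0,0,0.078]],"roll":[0,0,0,0,0,0,0,0],"grip":[0.06,0.06,0.06,0.06,0.06,0.06,0.06,0.06]}' 60;  python3 rel.py 540.3 -179.2 131.5 83.4
python3 -m crank '{"slide":[[0,0,0],[0,0,0],[0,0,0],[0,0,0],[0,0,0],[0,0,0],[0,0,0],[0,0,0]],"roll":[0,0,0,0,0,0,0,0],"grip":[0.012,0.012,0.012,0.012,0.012,0.012,0.012,0.012]}' 60;  python3 rel.py 550 -95 131.5 83.4
```

```text
time_s: 30.1
position: [0.5403, -0.1792, 0.1337]
tool_rot: [[0.117, 0.993, 0.001], [0.993, -0.117, -0.001], [-0.001, 0.001, -1.0]]
ft_force: [1.1, 0.0, 0.6]
grip_width: 0.06
t 30.1 p [ 540.3 -179.2  133.7] xang 83.26 q6 -23.5 F [1.1 0.  0.6] T [ 0.001 -0.006  0.006] w 60.0
slide m [ 0.     -0.      0.0022] roll -0.0025 tilt [ 1.3e-03 -7.0e-04 -1.0e+00]
time_s: 30.9
position: [0.5401, -0.1791, 0.1333]
tool_rot: [[0.117, 0.993, 0.001], [0.993, -0.117, -0.0], [-0.0, 0.001, -1.0]]
ft_force: [0.1, 0.5, 5.2]
grip_width: 0.0142
t 30.9 p [ 540.1 -179.1  133.3] xang 83.29 q6 -23.6 F [0.1 0.5 5.2] T [ 0.048  0.076 -0.074] w 14.2
slide m [ 0.0847 -0.      0.0017] roll -0.0018 tilt [ 6.e-04 -4.e-04 -1.e+00]
```

```bash
python3 -m crank '{"slide":[[0.0002,-0.0053,0],[0.0007,-0.0106,0],[0.0015,-0.0158,0],[0.0026,-0.021,0],[0.0041,-0.0261,0],[0.0059,-0.0311,0],[0.0081,-0.036,0],[0.0104,-0.0408,0]],"roll":[0.0625,0.125,0.1875,0.25,0.3125,0.375,0.4375,0.5],"grip":[0.012,0.012,0.012,0.012,0.012,0.012,0.012,0.012]}' 60;  python3 rel.py 550 -95 131.5 26.1
```

```text
time_s: 31.7
position: [0.5015, -0.1647, 0.1333]
tool_rot: [[0.581, 0.814, 0.003], [0.814, -0.581, -0.002], [0.0, 0.003, -1.0]]
ft_force: [4.8, -2.8, 2.0]
grip_width: 0.0144
t 31.7 p [ 501.5 -164.7  133.3] xang 54.49 q6 4.5 F [ 4.8 -2.8  2. ] T [-0.199 -0.51   0.038] w 14.4
slide m [ 0.0849 -0.001   0.0018] roll 0.4956 tilt [ 0.0027 -0.0018 -1.    ]
```

```bash
python3 -m crank '{"slide":[[0.0001,-0.0049,0],[0.0006,-0.0098,0],[0.0013,-0.0146,0],[0.0022,-0.0194,0],[0.0035,-0.0241,0],[0.005,-0.0287,0],[0.0068,-0.0333,0],[0.0088,-0.0377,0]],"roll":[0.0575,0.115,0.1725,0.23,0.2875,0.345,0.4025,0.46],"grip":[0.012,0.012,0.012,0.012,0.012,0.012,0.012,0.012]}' 60;  python3 rel.py 550 -95 131.5 26.1
```

```text
time_s: 32.5
position: [0.4758, -0.136, 0.1333]
tool_rot: [[0.882, 0.472, 0.002], [0.472, -0.882, -0.002], [0.001, 0.003, -1.0]]
ft_force: [2.9, -4.6, 1.5]
grip_width: 0.0145
t 32.5 p [ 475.8 -136.   133.3] xang 28.14 q6 32.2 F [ 2.9 -4.6  1.5] T [-0.62  -0.271  0.013] w 14.5
slide m [ 0.0848 -0.0011  0.0019] roll 0.0357 tilt [ 0.0022 -0.0024 -1.    ]
```

```bash
python3 -m crank '{"slide":[[0,-0.0008,0],[0,-0.0016,0],[0,-0.0024,0],[0.0001,-0.0032,0],[0.0001,-0.0038,0],[0.0001,-0.0043,0],[0.0001,-0.0046,0],[0.0001,-0.0046,0]],"roll":[0.01,0.02,0.03,0.035,0.04,0.045,0.05,0.05],"grip":[0.012,0.012,0.012,0.012,0.012,0.012,0.012,0.012]}' 60;  python3 rel.py 550 -95 131.5 26.1
```

```text
time_s: 33.3
position: [0.4737, -0.132, 0.1333]
tool_rot: [[0.903, 0.43, 0.002], [0.43, -0.903, -0.002], [0.001, 0.003, -1.0]]
ft_force: [1.8, -6.0, 3.4]
grip_width: 0.0145
t 33.3 p [ 473.7 -132.   133.3] xang 25.45 q6 35.2 F [ 1.8 -6.   3.4] T [-0.775 -0.227 -0.101] w 14.5
slide m [ 0.0848 -0.0007  0.0019] roll -0.0114 tilt [ 0.002  -0.0023 -1.    ]
```

```bash
python3 -m crank '{"slide":[[0,-0.0003,0],[0,-0.0006,0],[0,-0.0009,0],[0,-0.0012,0],[0,-0.0014,0],[0,-0.0016,0],[0,-0.0018,0],[0,-0.002,0]],"roll":[0,0,0,0,0,0,0,0],"grip":[0.012,0.012,0.012,0.012,0.012,0.012,0.012,0.012]}' 60;  python3 rel.py 550 -95 131.5 26.1
```

```text
time_s: 34.1
position: [0.4732, -0.1308, 0.1333]
tool_rot: [[0.903, 0.429, 0.003], [0.429, -0.903, -0.003], [0.001, 0.004, -1.0]]
ft_force: [3.3, -8.6, 1.7]
grip_width: 0.0145
t 34.1 p [ 473.2 -130.8  133.3] xang 25.42 q6 35.4 F [ 3.3 -8.6  1.7] T [-1.133 -0.374 -0.337] w 14.5
slide m [0.0848 0.0006 0.0019] roll -0.0118 tilt [ 0.0028 -0.0033 -1.    ]
```

```bash
python3 -m crank '{"slide":[[0,-0.0003,0],[0,-0.0006,0],[0,-0.0009,0],[0,-0.0012,0],[0,-0.0014,0],[0,-0.0016,0],[0,-0.0018,0],[0,-0.002,0]],"roll":[0,0,0,0,0,0,0,0],"grip":[0.012,0.012,0.012,0.012,0.012,0.012,0.012,0.012]}' 60;  python3 rel.py 550 -95 131.5 26.1
```

```text
time_s: 34.9
position: [0.4726, -0.1295, 0.1333]
tool_rot: [[0.903, 0.429, 0.003], [0.429, -0.903, -0.004], [0.001, 0.005, -1.0]]
ft_force: [4.9, -10.6, -0.1]
grip_width: 0.0149
t 34.9 p [ 472.6 -129.5  133.3] xang 25.39 q6 35.5 F [  4.9 -10.6  -0.1] T [-1.469 -0.507 -0.52 ] w 14.9
slide m [0.0847 0.002  0.002 ] roll -0.0125 tilt [ 0.0034 -0.004  -1.    ]
```

Run:
```python
from rig import *; from h import *
g=get_image("side");a=g["frame"][:,:,::-1]
b=cv2.imread("pics/side0.png")
c=np.hstack([cv2.resize(x[185:235,248:306],None,fx=6.8,fy=6.8,interpolation=2) for x in (b,a)])
cv2.imwrite("pics/s9.png",c)
```

```text
(no output)
```

View pics/s9.png

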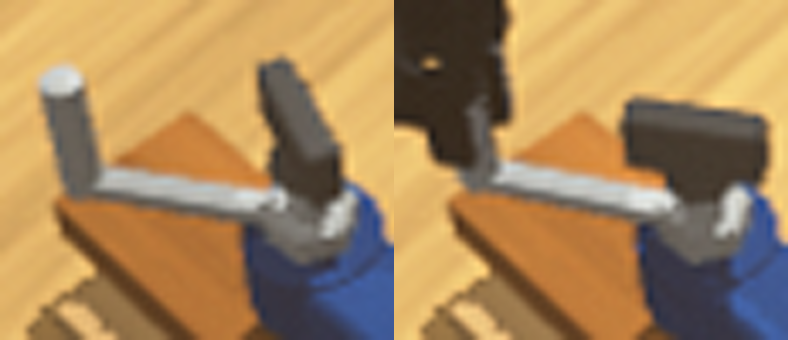

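```bash
python3 -m crank '{"slide":[[0,-0.0005,0],[0,-0.001,0],[0,-0.0015,0],[0,-0.002,0],[0,-0.0025,0],[0,-0.003,0],[0,-0.003,0],[0,-0.003,0]],"roll":[0,0,0,0,0,0,0,0],"grip":[0.012,0.012,0.012,0.012,0.012,0.012,0.012,0.012]}' 60;  python3 rel.py 550 -95 131.5 26.1
```

```text
time_s: 35.75
position: [0.4709, -0.1268, 0.1333]
tool_rot: [[0.903, 0.43, 0.002], [0.43, -0.903, -0.004], [0.0, 0.005, -1.0]]
ft_force: [2.3, -10.9, 0.4]
grip_width: 0.0145
t 35.75 p [ 470.9 -126.8  133.3] xang 25.44 q6 35.7 F [  2.3 -10.9   0.4] T [-1.619 -0.218 -0.074] w 14.5
slide m [0.0851 0.0052 0.0018] roll -0.0114 tilt [ 0.0023 -0.0044 -1.    ]
```

```bash
python3 -m crank '{"slide":[[0,-0.0007,0],[0,-0.0014,0],[0,-0.0021,0],[0.0001,-0.0028,0],[0.0001,-0.0035,0],[0.0001,-0.0042,0],[0.0001,-0.0045,0],[0.0002,-0.005,0]],"roll":[0.008,0.016,0.024,0.032,0.04,0.048,0.055,0.06],"grip":[0.012,0.012,0.012,0.012,0.012,0.012,0.012,0.012]}' 60;  python3 rel.py 550 -95 131.5 26.1
```

```text
time_s: 36.55
position: [0.4713, -0.1263, 0.1335]
tool_rot: [[0.927, 0.374, 0.008], [0.374, -0.927, -0.012], [0.002, 0.014, -1.0]]
ft_force: [10.5, -34.8, -10.9]
grip_width: 0.0147
t 36.55 p [ 471.3 -126.3  133.5] xang 21.97 q6 39.5 F [ 10.5 -34.8 -10.9] T [-4.7   -1.349  0.046] w 14.7
slide m [0.0847 0.0004 0.0022] roll -0.0721 tilt [ 0.0076 -0.0124 -0.9999]
```

The post hit a hard stop: 36 N with no further movement. The nut is fully tight. I'll relieve the push, let go and retreat.

```bash
python3 -m crank '{"slide":[[0,0.0015,0],[0,0.003,0],[0,0.003,0],[0,0.003,0],[0,0.003,0],[0,0.003,0],[0,0.003,-0.01],[0,0.003,-0.03]],"roll":[0,0,0,0,0,0,0,0],"grip":[0.012,0.012,0.05,0.05,0.05,0.05,0.05,0.05]}' 60;  python3 rel.py 550 -95 131.5 26.1
python3 -m crank '{"slide":[[0,0,-0.02],[0,0,-0.05],[0,0,-0.08],[-0.03,0,-0.1],[-0.06,0,-0.12],[-0.08,0,-0.12],[-0.08,0,-0.12],[-0.08,0,-0.12]],"roll":[0,0,0,0,0,0,0,0],"grip":[0.05,0.05,0.05,0.05,0.05,0.05,0.05,0.05]}' 60;  python3 rel.py 550 -95 131.5 26.1
python3 - <<'E'
from rig import *; from h import *
g=get_image("side");a=g["frame"][:,:,::-1]
cv2.imwrite("pics/s10.png",a)
t=get_image("top");cv2.imwrite("pics/t10.png",t["frame"][:,:,::-1])
cv2.imwrite("pics/s10c.png",cv2.resize(a[185:235,250:317],None,fx=11,fy=11,interpolation=0))
b=np.hypot(-79,-31.5)
for th in (206.1,201.7): print(th,P(g,[[.55+.0848*np.cos(np.radians(th)),-.095+.0848*np.sin(np.radians(th)),.168]]))
E
```

```text
time_s: 37.35
position: [0.4685, -0.1223, 0.1629]
tool_rot: [[0.927, 0.375, -0.002], [0.375, -0.927, 0.001], [-0.002, -0.002, -1.0]]
ft_force: [0.0, -0.7, 0.2]
grip_width: 0.0501
t 37.35 p [ 468.5 -122.3  162.9] xang 22.01 q6 39.3 F [ 0.  -0.7  0.2] T [-0.051  0.002 -0.004] w 50.1
slide m [0.0858 0.0053 0.0312] roll -0.0715 tilt [-0.0025  0.0014 -1.    ]
time_s: 38.15
position: [0.395, -0.1526, 0.2834]
tool_rot: [[0.927, 0.374, 0.001], [0.374, -0.927, -0.0], [0.001, 0.0, -1.0]]
ft_force: [-0.7, -0.3, -0.7]
grip_width: 0.0501
t 38.15 p [ 395.  -152.6  283.4] xang 21.96 q6 30.8 F [-0.7 -0.3 -0.7] T [-0.027 -0.052 -0.02 ] w 50.1
slide m [0.1652 0.0045 0.152 ] roll -0.0723 tilt [ 6.e-04 -2.e-04 -1.e+00]
206.1 [[256.54322986 196.31389709]]
201.7 [[257.5612065  194.30348234]]
```

View pics/s10c.png

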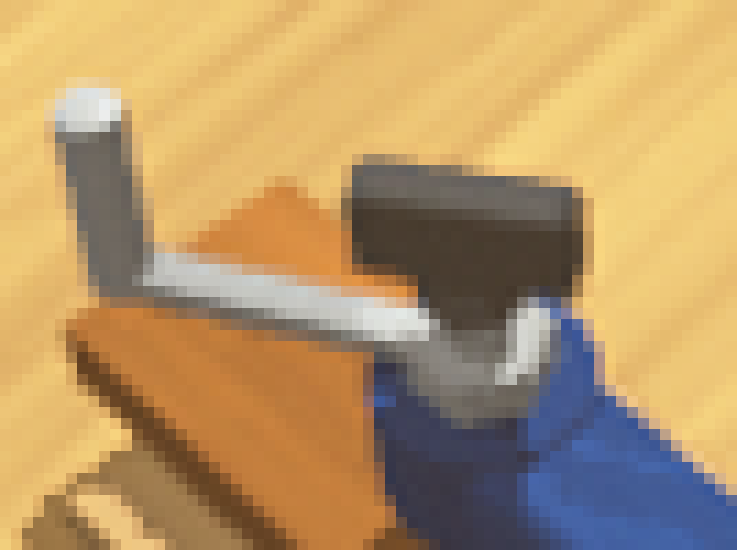

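View pics/s10.png

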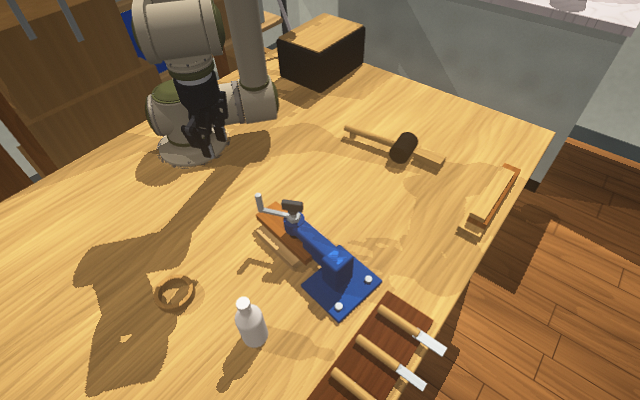

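The post top at (257.5,194.5) matches the stop position (predicted 257.6,194.3). The bar sits as it was left, and the other items haven't moved.

```bash
python3 -c "
from rig import *
close_job()"
```

```text
the job is handed in; nothing more can be done
```

The hold-down is set on the board, the jam nut is tight again and the job is handed in. It took about 38 s of the 72 s allowed.

1. **Loosening:** I swung the lever 1.0 rad counter-clockwise from where I found it. That start was about 0.08 rad short of the tight stop. The camera confirmed the new position.
2. **Setting the screw:** I turned the bar knob 2.21 rad clockwise. The foot met the board at about 1.70 rad, felt as a clear torque rise from a steady baseline. Going by the turn past contact the thrust is about 28 N; going by the torque it is about 26 N. The two disagree slightly, but both are within 16–40 N.
3. **Tightening:** I swung the lever back to its hard stop, where the force rose to about 36 N with no further movement, then eased off, let go and moved the arm clear.

**Last checks:** In the last side picture the post was at the stop and the bar was where I left it. The other bench items in view looked undisturbed, and the wrist read about zero force. I could not measure the thrust again once the nut was tight.

**What went wrong:** My first grip on the knob was too low and closed on the bare screw. I saw this from the opening width, let go and gripped higher; pictures showed the knob had not moved.

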